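Build up the chilled reagent station

ROBOT

A 6-joint arm with a two-finger parallel gripper is mounted at the origin on the work surface. World frame = base frame: x ahead of the robot, y to its left, z up, the work surface at z = 0. Lengths are in m, angles in rad, forces in N, time in s.
With the tool pointing down it reaches from about 0.35 to 0.925 m from the base axis. Payload 6.4 kg.
Tool frame: the origin (TCP) lies midway between the tips of the shut fingers; the grasp point (between the pads) lies 19 mm behind it; x points along the fingers, y is the direction in which the jaws open and shut, and the axes are right-handed (so a half turn about x gives the same grasp; the last joint's range is limited). The gripper opens to 85 mm and grips with 20 to 120 N. Pads are 22 mm wide; open, the fingers measure 114 mm over their backs; the gripper's body (76 mm by 85 mm) begins 54 mm behind the grasp point. The pads swing forward as they close: fully open they stand 13 mm farther back than shut.
Start: joints at [1.093, 0.245, 1.558, -0, 1.339, -0.174], TCP at [0.194, 0.62, 0.231] pointing down, gripper open.
Joint ranges: [-3.13, 3.13], [-1.02, 2.26], [0.13, 2.54], [-0.95, 4.09], [0.21, 2.88], [-2.74, 2.74]. Speed limits (rad/s): [2.57, 2.57, 3.14, 3.14, 3.14, 3.14].

INTERFACE

Orientations are given as a rotation vector (axis times angle).
In Python, from plant import ctrl gives the robot as it stands. The module is installed in compiled form; this text tells all that it offers.
- The arm moves only by the tool move_arm, never from a script. Its argument "moves" is a list of rows, each a list of 6 numbers: the shift along the world's x, y, z in mm, then the turn, a rotation vector about the world's x, y, z in rad. A call has 1 to 20 rows; each row shifts and turns the pose as measured when the row begins; what a row does not reach is not made up. A row lasts 1/10 s, in which the tool goes at most 50 mm and 8.59 degrees, less where a joint would pass 70% of its speed; a pose out of reach is approached as far as the arm can. A call with a gripper value outside its range is refused whole. "gripper" is the finger opening in mm, from 0 to 85.4, set as the call begins (left out, the last holds). The fingers move at their own pace and stop on an object; "newtons" is the grip in N (left out, the last holds). Time passes only in rows, so rows that do not move let the fingers close. It gives the time, the measured TCP pose, the force and the opening at its end, in the units of the state.
- ctrl.observe(): the state, without advancing time (a new reading comes with each control period).
- ctrl.camera(name): name is "scene" or "top" or "wrist"; returns the picture (384x512x3 uint8, blue, green, red); there is no depth.
- ctrl.get_calibration(name): a dict with "camera_matrix" (3x3 intrinsics, pixels), "cam_to_world" (4x4, takes a point from camera to world coordinates). Camera axes: x right, y down, z forward; pixel columns grow to the right and rows downward; lengths in m; the calibration is good to about 2 mm. A picture is of the moment at which its call begins: read the wrist's pose just before it. get_calibration takes no time and is no camera call; for the wrist camera it gives the pose at the moment of the call.
- ctrl.hand_in(): hands the job in, once; it reports no verdict.
Trained networks look in the newest picture that a camera, given by its name, has taken for a name from the list of things; names that differ only in an ending like _2 or _b are one class to them, and where a whole thing is asked for, a point or a joint stands for the part that bears it (a point fixed in the world has none). Each returns a list of dicts, best first, with "conf" (0 to 1); they miss things now and then, are a little off and sometimes report something else, mostly with a low value. They report only what shows in the picture. A call takes as long as a camera call. They do not tell look-alikes from the thing itself.
- ctrl.regions_of(target, camera): "mask" (384x512 bool, what is visible of it) and "box" ([left, top, right, bottom] in pixels, round what is visible of it).
- ctrl.place_of(target, camera): "uv" ([column, row] in pixels: a listed point, or the origin of a listed thing).
The state is a dict: "time_s": time; "q": joint angles; "joint_velocities": joint speeds; "tau": joint torques, N m; "tool_pos": TCP position; "orientation": TCP orientation; "ft_force": force on the tool from outside, world axes, zero at the start; "torque": the same for the moment, N m; "grip_width": finger opening in m.
Only numpy, scipy, OpenCV 4.12 (cv2) and the standard library are available. Lean on these libraries where they do the work, as an engineer would, in place of code of your own. Each camera call takes 0.05 s, during which the arm holds its last target.

TASK

On the green plate stack the black foot, then the aluminium cold block, then the orange slotted rack, each centred and long side in line with the one below (either way round). Then stand the thick yellow cassette, and after it the thin blue one, fully down and centred in the rack slot that matches its thickness. Let go of everything, and do not knock or shift the two capped vials standing among the parts.

Things in the scene. Friction and masses are not known exactly. Their poses are not given: they have to be found in the camera images.
- station: The place to build on: a green flat plate fixed to the bench, 80 (x) x 140 (y) x 6 mm high, with a white line near each short end. Origin at the centre of its underside, on the bench; its y axis runs along the long side, z up. All other things stand upright at the start (z up).
- foot: Black insulating foot with a grey line round its sides: a loose flat block 56 (x) x 124 (y) x 20 mm high, flat top and bottom. Origin at the centre of its underside, y along the long side. About 0.18 kg.
- coldblock: Aluminium cold block with dark grooves round it and two rows of dark round marks on its flat top (flush, no holes): loose, 52 (x) x 120 (y) x 26 mm high. Origin at the centre of its underside, y along the long side. About 0.42 kg.
- rack: Orange slotted rack, black slot floors, loose, 50 (x) x 124 (y) x 28 mm high, 0.22 kg. Origin: centre of underside, y along the long side. Two slots cross it along x, open-ended, floor 6 mm up, 22 mm deep: narrow (13 mm wide) centred at y = -38 mm, wide (25 mm) at y = +34 mm; their top 7 mm flare by 5 mm each side (white). Solid from y = -31 to +21 mm: grip it there across x.
- thick_cassette: Yellow reagent cassette with two red caps and pale labels, standing loose on its narrow edge: 22 mm thick (y) x 60 mm long (x) x 64 mm tall, plus 3 mm caps. Origin at the centre of its underside. Fits the wide slot with its thickness along the rack's y; its length then overhangs the rack's width by 5 mm on each side. About 0.09 kg.
- thin_cassette: Blue reagent cassette with two small white caps and pale labels, standing loose on its narrow edge: 10 mm thick (y) x 60 mm long (x) x 64 mm tall, plus 3 mm caps. Origin at the centre of its underside. Fits the narrow slot in the same manner as the thick one fits the wide slot. About 0.05 kg.
- red_vial: Amber vial with a red cap, standing loose among the things, not to be moved: diameter 28 mm, height 36 mm, origin at the centre of its underside, z up.
- grey_vial: Amber vial with a grey cap, like the red one; not to be moved.
Mind the look-alikes: they are no part of the job. What is shaped like the thick_cassette but pink or turquoise is not meant.

How it is judged:
On the way, in this order (a step that is already met when the one before it is completed fails the run):
1. the black foot is seated on the green station plate and released (horizontal distance between foot and station below 0.012 m and z of foot in the frame of station between 0.002 and 0.01 m and angle between the y axis of foot and the y axis of station, either way round below 0.2 rad and angle between foot's own z axis and vertical below 0.1 rad and contact force between the fingers and foot below 0.2 N and linear speed of foot below 0.03 m/s), for 0.2 s.
2. the aluminium cold block is seated on the foot and released (horizontal distance between coldblock and foot below 0.012 m and z of coldblock in the frame of foot between 0.016 and 0.024 m and angle between the y axis of coldblock and the y axis of foot, either way round below 0.2 rad and angle between coldblock's own z axis and vertical below 0.1 rad and contact force between the fingers and coldblock below 0.2 N and linear speed of coldblock below 0.03 m/s), for 0.2 s.
3. the orange rack is seated on the cold block and released (horizontal distance between rack and coldblock below 0.012 m and z of rack in the frame of coldblock between 0.022 and 0.03 m and angle between the y axis of rack and the y axis of coldblock, either way round below 0.2 rad and angle between rack's own z axis and vertical below 0.1 rad and contact force between the fingers and rack below 0.2 N and linear speed of rack below 0.03 m/s), for 0.2 s.
4. the thick yellow cassette stands in the wide slot and is released (x of thick_cassette in the frame of rack between -0.012 and 0.012 m and y of thick_cassette in the frame of rack between 0.028 and 0.04 m and z of thick_cassette in the frame of rack between 0.002 and 0.01 m and angle between the y axis of thick_cassette and the y axis of rack, either way round below 0.2 rad and angle between thick_cassette's own z axis and vertical below 0.2 rad and contact force between the fingers and thick_cassette below 0.2 N and linear speed of thick_cassette below 0.03 m/s), for 0.2 s.
5. the thin blue cassette stands in the narrow slot and is released (x of thin_cassette in the frame of rack between -0.012 and 0.012 m and y of thin_cassette in the frame of rack between -0.044 and -0.032 m and z of thin_cassette in the frame of rack between 0.002 and 0.01 m and angle between the y axis of thin_cassette and the y axis of rack, either way round below 0.2 rad and angle between thin_cassette's own z axis and vertical below 0.2 rad and contact force between the fingers and thin_cassette below 0.2 N and linear speed of thin_cassette below 0.03 m/s), for 0.2 s.
At the end, for the whole second after the job is handed in: Foot on plate, block on foot, rack on block: each centred within 12 mm and 0.2 rad, lying flat. Thick cassette in the wide slot, thin in the narrow: on the slot floor (4 mm), within 6 mm of the slot's centre line and 12 mm along it. All released, at rest; vials within 30 mm, upright (all of step 1 and all of step 2 and all of step 3 and all of step 4 and all of step 5); the robot touches nothing.
It fails at once if red vial shifted by more than 30 mm or tipped over (distance of red_vial from where it was at the start of the episode above 0.03 m or angle between red_vial's own z axis and vertical above 0.5 rad).
It fails at once if grey vial shifted by more than 30 mm or tipped over (distance of grey_vial from where it was at the start of the episode above 0.03 m or angle between grey_vial's own z axis and vertical above 0.5 rad).
It also fails if it takes over 144 s, if anything falls off the work surface, if the arm or the gripper's body presses on something with over 40 N, if the wrist force passes 120 N, or if a joint passes its speed limit or range.

## Working session

There is one attempt and no reset: what is moved stays moved. The work goes in short steps, Python scripts to look and compute and a tool call to move; the robot and the scene stay as the last step left them, time stands still between calls to the robot, and variables do not carry over. Pictures are saved under pics/ and viewed, and the job is handed in when it is done.

Besides the shell and the picture viewer there is one more tool, called after "Call:" in YAML: its name, and indented under it one key for each argument. move_arm: Moves the arm, as the interface text tells. Its arguments: {"type":"object","properties":{"moves":{"type":"array"},"gripper":{"type":"number"},"newtons":{"type":"number"}},"required":["moves"]}

```bash
mkdir -p pics; python3 - <<'E'
from plant import ctrl
import cv2,numpy as np
s=ctrl.observe();print(s)
for n in ("scene","top"):
    im=ctrl.camera(n);cv2.imwrite(f"pics/{n}0.png",im)
    c=ctrl.get_calibration(n);print(n,np.round(c["camera_matrix"],1).tolist(),np.round(c["cam_to_world"],3).tolist())
E
```

```text
{'time_s': 0.0, 'q': array([ 1.09288683e+00,  2.45816106e-01,  1.55905150e+00, -3.21521656e-05,
        1.33871397e+00, -1.74106631e-01]), 'joint_velocities': array([ 1.13361994e-03,  2.91754133e-04, -2.18108965e-03,  1.84899898e-03,
       -4.91686020e-04,  9.79377512e-05]), 'tau': array([ 1.22134414e-03, -4.29502201e+01, -3.26126933e+01, -6.93421453e-05,
        5.15866283e-03, -1.25421785e-06]), 'tool_pos': array([0.19418403, 0.61970986, 0.23015888]), 'orientation': array([ 0.23696183,  1.55822125, -0.23994684]), 'ft_force': array([-0.21275839,  0.85969046,  0.66336522]), 'torque': array([-0.0030065 , -0.04010495,  0.05992859]), 'grip_width': 0.08510392017186157}
scene [[416.6, 0.0, 256.6], [0.0, 416.6, 193.9], [0.0, 0.0, 1.0]] [[0.529, 0.665, -0.527, 0.975], [0.848, -0.409, 0.336, -0.273], [0.008, -0.625, -0.781, 0.73], [0.0, 0.0, 0.0, 1.0]]
top [[450.7, 0.0, 257.8], [0.0, 450.7, 189.7], [0.0, 0.0, 1.0]] [[0.019, -0.993, 0.112, 0.354], [-1.0, -0.021, -0.009, 0.047], [0.011, -0.112, -0.994, 1.166], [0.0, 0.0, 0.0, 1.0]]
```

View pics/scene0.png

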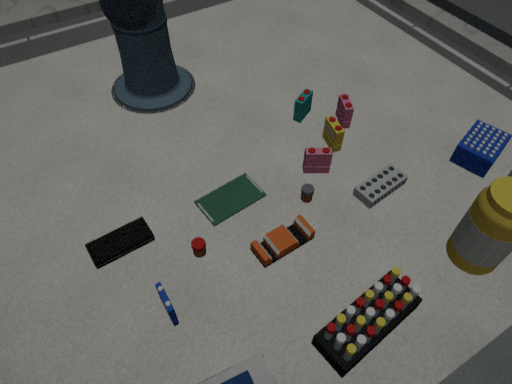

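View pics/top0.png

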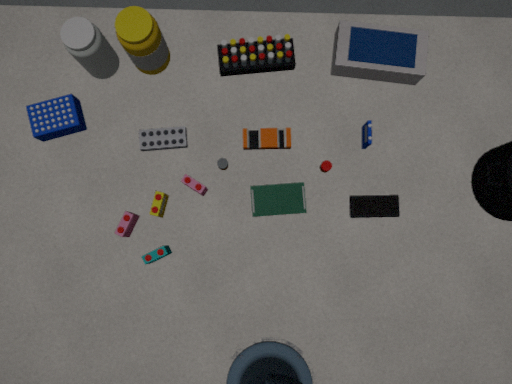

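The top view shows: foot (374,206), plate (278,200), cold block (163,139), rack (267,139), thin blue (367,134), red vial (326,166), grey vial (223,164). Candidates for the thick cassette are yellow (158,204), pink (126,224), pink (195,185) and turquoise (156,254). By the description it is the yellow one.

```bash
cat > h.py <<'E'
from plant import ctrl
import cv2,numpy as np
from scipy.spatial.transform import Rotation as R
def cal(n):
    c=ctrl.get_calibration(n);return np.array(c["camera_matrix"]),np.array(c["cam_to_world"])
def proj(P,K,T):
    P=np.atleast_2d(P);p=(P-T[:3,3])@T[:3,:3];q=p@K.T;return q[:,:2]/q[:,2:]
def ray(uv,K,T,z):
    uv=np.atleast_2d(uv);d=np.c_[uv,np.ones(len(uv))]@np.linalg.inv(K).T@T[:3,:3].T
    return T[:3,3]+d*((z-T[2,3])/d[:,2])[:,None]
E
python3 - <<'E'
from h import *
K,T=cal("top")
im=ctrl.camera("top")
print(proj([[.194,.62,.231],[0,0,0]],K,T), proj([[.194,.62,.231],[0,0,0]],*cal("scene")))
for n in ["station","foot","coldblock","rack","thick_cassette","thin_cassette","red_vial","grey_vial"]:
    hz=dict(station=.006,foot=.02,coldblock=.026,rack=.028,thick_cassette=.064,thin_cassette=.064,red_vial=.036,grey_vial=.036)[n]
    for r in ctrl.regions_of(n,"top")[:5]:
        m=r["mask"].astype(np.uint8)
        c,_=cv2.findContours(m,0,2);c=max(c,key=cv2.contourArea)
        P=ray(c[:,0,:].astype(float),K,T,hz)[:,:2]
        (x,y),(w,h),a=cv2.minAreaRect((P*1000).astype(np.float32))
        if w>h: a+=90;w,h=h,w   # a = angle of? 
        bx=cv2.boxPoints(((x,y),(w,h),a))
        e=max([bx[1]-bx[0],bx[2]-bx[1]],key=np.linalg.norm)
        print(n,round(r["conf"],2),r["box"],"c",round(x),round(y),"size",round(w),round(h),"longdir deg",round(np.degrees(np.arctan2(e[1],e[0]))%180,1))
w=ctrl.camera("wrist");cv2.imwrite("pics/w0.png",w);cv2.imwrite("pics/top0c.png",cv2.resize(im[160:280,90:240],None,fx=5,fy=5,interpolation=2))
E
```

```text
[[-33.63146917 315.00302511]
 [268.91635834 384.30875245]] [[385.26900251 -22.85023097]
 [153.6340587   86.03928998]]
station 0.81 [253.5, 182.1, 305.6, 216.3] c 463 -14 size 81 139 longdir deg 95.2
foot 0.89 [349.9, 195.2, 400.0, 220.9] c 448 -259 size 56 126 longdir deg 91.2
coldblock 0.64 [137.8, 125.0, 191.3, 148.1] c 611 284 size 63 124 longdir deg 97.7
coldblock 0.49 [147.6, 191.3, 170.5, 214.8] c 442 287 size 35 62 longdir deg 165.5
rack 0.8 [240.9, 129.5, 289.5, 152.2] c 617 19 size 58 124 longdir deg 91.3
thick_cassette 0.89 [113.8, 212.1, 138.5, 236.1] c 388 356 size 37 63 longdir deg 156.0
thick_cassette 0.7 [140.9, 245.2, 172.0, 263.9] c 316 280 size 27 68 longdir deg 114.4
thick_cassette 0.69 [183.9, 176.2, 208.2, 195.6] c 488 195 size 24 67 longdir deg 57.5
thick_cassette 0.54 [148.3, 191.1, 171.0, 216.4] c 440 280 size 38 61 longdir deg 167.2
thin_cassette 0.51 [361.8, 119.8, 370.1, 147.4] c 624 -229 size 23 72 longdir deg 179.5
red_vial 0.4 [319.9, 161.6, 331.7, 174.5] c 547 -134 size 28 28 longdir deg 1.2
grey_vial 0.54 [218.1, 160.4, 228.7, 171.7] c 547 130 size 25 28 longdir deg 1.6
```

View pics/top0c.png

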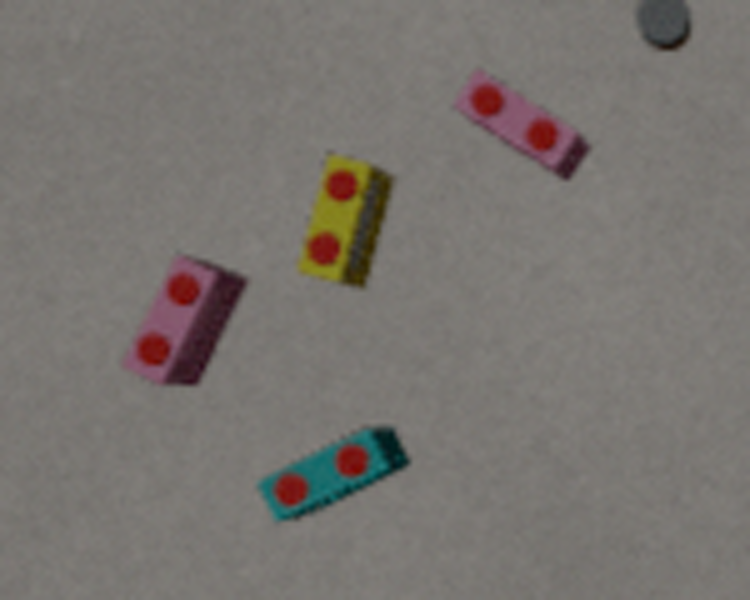

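View pics/w0.png

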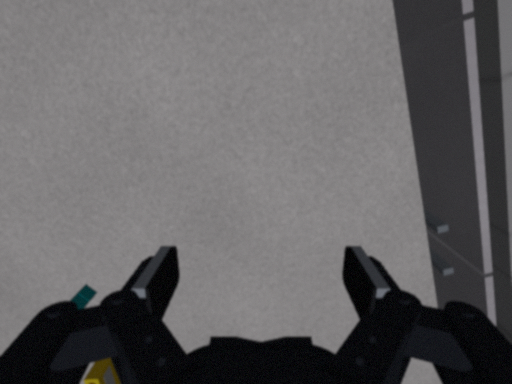

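The close crop confirms it: yellow body with red caps at (158,204), and the two pinks and the turquoise are the look-alikes. Next I fit box models to the masks.

```bash
cat >> h.py <<'E'
from scipy.optimize import minimize
DIM=dict(station=(80,140,6),foot=(56,124,20),coldblock=(52,120,26),rack=(50,124,28),thick_cassette=(60,22,64),thin_cassette=(60,10,64))
def hullpts(n,p,z0,K,T):
    a,b,h=np.array(DIM[n])/1000;c,s=np.cos(p[2]),np.sin(p[2])
    P=np.array([[x*a/2,y*b/2,z] for x in(-1,1) for y in(-1,1) for z in(z0,z0+h)])
    P[:,:2]=P[:,:2]@np.array([[c,s],[-s,c]])+p[:2]
    return cv2.convexHull(proj(P,K,T).astype(np.float32))[:,0]
def fit(n,mask,K,T,p0,z0=0.,S=4):
    m=cv2.resize(mask.astype(np.float32),None,fx=S,fy=S,interpolation=1)>.5
    def cost(p):
        pp=[p[0]/1000,p[1]/1000,p[2]/50];h=hullpts(n,pp,z0,K,T)
        r=np.zeros(m.shape,np.uint8);cv2.fillConvexPoly(r,np.round(((h+.5)*S-.5)*16).astype(np.int32),1,shift=4)
        r=r>0
        return 1-(r&m).sum()/max((r|m).sum(),1)
    x0=np.array([p0[0]*1000,p0[1]*1000,p0[2]*50]);best=None
    for d in (6,3):
        sim=np.vstack([x0]+[x0+d*e for e in np.eye(3)])
        r=minimize(cost,x0,method="Nelder-Mead",options=dict(initial_simplex=sim,xatol=.05,fatol=1e-4,maxiter=150));x0=r.x
    return np.array([x0[0],x0[1],np.degrees(x0[2]/50)]),1-r.fun
def tool():
    s=ctrl.observe();M=R.from_rotvec(s["orientation"]).as_matrix()
    return s,M
def plan(x,y,yawdeg):
    "shift to put TCP at x,y mm and tool y axis along yaw (mod 180), tool x straight down"
    s,M=tool();t=s["tool_pos"]*1000
    out=[]
    for k in (0,180):
        a=np.radians(yawdeg+k);Y=np.array([np.cos(a),np.sin(a),0]);X=np.array([0,0,-1.]);G=np.c_[X,Y,np.cross(X,Y)]
        out.append(R.from_matrix(G@M.T).as_rotvec())
    out.sort(key=np.linalg.norm)
    print("tool",np.round(t,1),"q",np.round(s["q"],2),"shift",np.round([x-t[0],y-t[1]],1),"turn",np.round(out[0],3),"alt",np.round(out[1],3),"t",round(s["time_s"],2),"F",np.round(s["ft_force"],1),"grip",round(s["grip_width"]*1000,1))
def look(name,targets,cam="wrist",pic=None,z0=0.):
    """targets: dict n->p0 (m,m,rad)"""
    K,T=cal(cam);im=ctrl.camera(cam)
    for n,p0 in targets.items():
        z=z0[n] if isinstance(z0,dict) else z0
        u0=proj([[p0[0],p0[1],z+DIM[n][2]/2000]],K,T)[0]
        rs=ctrl.regions_of(n,cam)
        rs=[r for r in rs if r["mask"].any()]
        if not rs: print(n,"none");continue
        d=[np.linalg.norm(np.argwhere(r["mask"]).mean(0)[::-1]-u0) for r in rs]
        r=rs[int(np.argmin(d))];p,i=fit(n,r["mask"],K,T,p0,z)
        print(n,"conf",round(r["conf"],2),"fit",np.round(p,1),"iou",round(i,3))
        cv2.polylines(im,[np.round(hullpts(n,[p[0]/1000,p[1]/1000,np.radians(p[2])],z,K,T)).astype(np.int32)],True,(0,255,255),1)
    if pic: cv2.imwrite("pics/"+pic,im)
E
python3 - <<'E'
from h import *
r=np.radians
look("",dict(station=(.463,-.014,r(5)),foot=(.448,-.259,r(1)),coldblock=(.611,.284,r(5)),rack=(.617,.019,r(1)),thick_cassette=(.44,.28,r(-15)),thin_cassette=(.624,-.229,r(0))),"top","t1.png")
plan(448,-259,0)
print(tool()[1].round(3))
print(np.round(ctrl.get_calibration("wrist")["cam_to_world"],3))
E
```

```text
station conf 0.71 fit [462.9 -14.8   5.6] iou 0.964
foot conf 0.6 fit [ 449.2 -261.5    2.1] iou 0.931
coldblock conf 0.79 fit [614.1 286.2   6.1] iou 0.947
rack conf 0.89 fit [619.6  17.7   2.1] iou 0.937
thick_cassette conf 0.89 fit [440.7 286.2 -14. ] iou 0.897
thin_cassette conf 0.67 fit [ 631.3 -237.2   -0.8] iou 0.886
tool [194.4 620.2 231.3] q [ 1.09  0.25  1.56  0.    1.34 -0.17] shift [ 253.6 -879.2] turn [ 0.    -0.    -1.267] alt [0.    0.    1.875] t 0.95 F [-0.3 -0.5  0.4] grip 85.0
[[-0.     0.299  0.954]
 [-0.     0.954 -0.299]
 [-1.    -0.    -0.   ]]
[[ 0.298  0.908  0.294  0.12 ]
 [ 0.954 -0.284 -0.092  0.644]
 [-0.     0.308 -0.951  0.375]
 [ 0.     0.     0.     1.   ]]
```

View pics/t1.png

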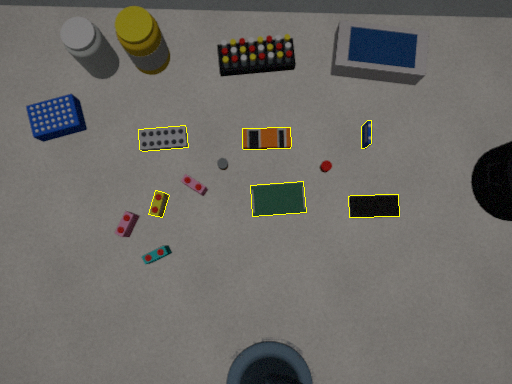

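Call:
move_arm:
  moves:
    - [32,-36,0,0,0,-0.06]
    - [32,-36,0,0,0,-0.06]
    - [32,-36,0,0,0,-0.06]
    - [32,-36,0,0,0,-0.06]
    - [32,-36,0,0,0,-0.06]
    - [32,-36,0,0,0,-0.06]
    - [32,-36,0,0,0,-0.06]
    - [32,-36,0,0,0,-0.06]
    - [32,-36,0,0,0,-0.06]
    - [-3,-43,0,0,0,-0.06]
    - [-3,-43,0,0,0,-0.06]
    - [-3,-43,0,0,0,-0.06]
    - [-3,-43,0,0,0,-0.06]
    - [-3,-43,0,0,0,-0.06]
    - [-3,-43,0,0,0,-0.06]
    - [-3,-43,0,0,0,-0.06]
    - [-3,-43,0,0,0,-0.06]
    - [-3,-43,0,0,0,-0.06]

```text
time_s: 2.75
tool_pos: [0.4612, -0.1156, 0.2352]
orientation: [1.099, 1.265, -1.089]
ft_force: [0.3, 0.4, 0.0]
grip_width: 0.0853
```

```bash
python3 - <<'E'
from h import *
plan(449,-220,2)
K,T=cal("wrist");cv2.imwrite("pics/w1.png",ctrl.camera("wrist"))
E
```

```text
tool [ 461.2 -115.6  235.2] q [-0.49 -0.19  2.    0.    1.32 -0.64] shift [ -12.2 -104.4] turn [ 0.004  0.013 -0.118] alt [-0.019  0.006  3.024] t 2.75 F [0.3 0.4 0. ] grip 85.3
```

View pics/w1.png

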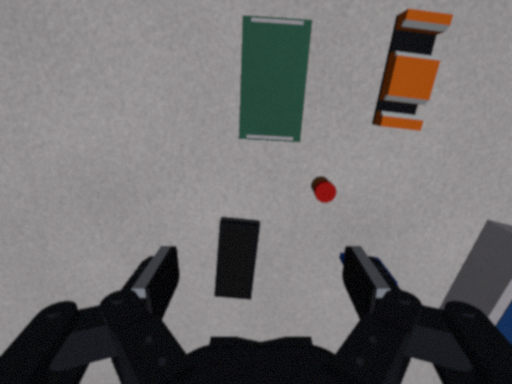

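The wrist view shows the plate (275,78), foot (237,258), rack (410,75) and red vial (324,189). I can measure the foot and plate from here.

```bash
python3 - <<'E'
from h import *
r=np.radians
look("",dict(station=(.463,-.014,r(5)),foot=(.449,-.261,r(2)),rack=(.619,.018,r(2))),"wrist","w1f.png")
E
```

```text
station conf 0.95 fit [464.5 -15.1   5.4] iou 0.984
foot conf 0.9 fit [ 451.  -262.9    2.2] iou 0.968
rack conf 0.79 fit [621.6  18.2   2.4] iou 0.926
```

View pics/w1f.png

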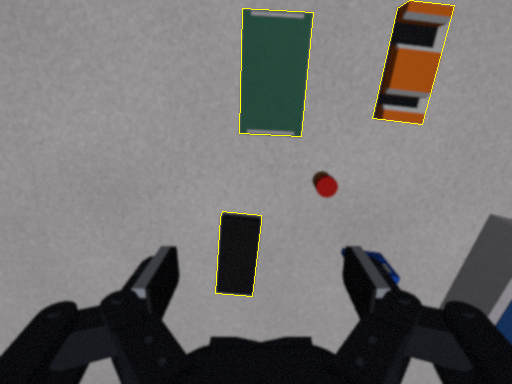

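Call:
move_arm:
  moves:
    - [-3,-37,-10,0.001,0.003,-0.03]
    - [-3,-37,-20,0.001,0.003,-0.03]
    - [-3,-37,-20,0.001,0.003,-0.03]
    - [-2,-36,-20,0.001,0.003,-0.03]
    - [0,0,-20,0,0,0]
    - [0,0,-20,0,0,0]
    - [0,0,-20,0,0,0]
    - [0,0,0,0,0,0]

```text
time_s: 3.8
tool_pos: [0.4554, -0.2537, 0.1021]
orientation: [1.171, 1.231, -1.165]
ft_force: [0.0, -0.1, -0.2]
grip_width: 0.0856
```

```bash
python3 - <<'E'
from h import *
plan(450.5,-262,2.2)
look("",dict(foot=(.451,-.262,.04)),"wrist","w2.png")
E
```

```text
tool [ 455.4 -253.7  102.1] q [-0.73  0.1   1.98  0.    1.06 -0.78] shift [-4.9 -8.3] turn [-0.     0.005 -0.017] alt [-8.000e-03 -1.000e-03  3.125e+00] t 3.8 F [ 0.  -0.1 -0.2] grip 85.6
foot conf 0.84 fit [ 451.  -262.4    2.3] iou 0.982
```

View pics/w2.png

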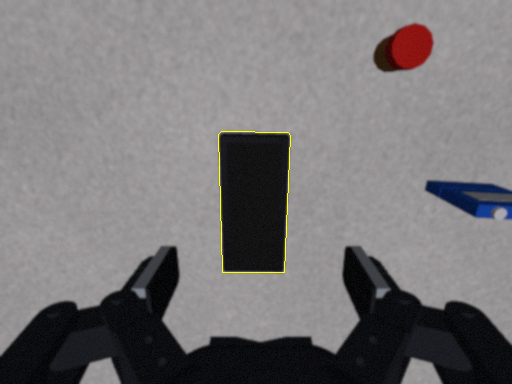

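The foot outline fits well at (254,202). Descending.

Call:
move_arm:
  moves:
    - [-2,-4,-20,0,0.003,-0.008]
    - [-2,-4,-25,0,0.002,-0.008]
    - [0,-1,-25,0,0,0]
    - [0,0,-15,0,0,0]
    - [0,0,-5,0,0,0]
    - [0,0,-3,0,0,0]

```text
time_s: 4.5
tool_pos: [0.462, -0.2666, 0.021]
orientation: [1.171, 1.203, -1.169]
ft_force: [-0.2, 0.2, 0.5]
grip_width: 0.0856
```

```bash
python3 - <<'E'
from h import *
plan(451,-262.4,2.3)
E
```

```text
tool [ 462.  -266.6   21. ] q [-0.74  0.26  1.98  0.    0.88 -0.78] shift [-11.    4.2] turn [ 0.018  0.02  -0.007] alt [-0.032  0.028  3.135] t 4.5 F [-0.2  0.2  0.5] grip 85.6
```

Call:
move_arm:
  moves:
    - [-6,2,0,0.01,0.01,-0.004]
    - [-4,2,0,0.008,0.01,-0.003]
    - [0,0,-6,0,0,0]
    - [0,0,-6,0,0,0]
    - [0,0,0,0,0,0]

```text
time_s: 5.0
tool_pos: [0.4535, -0.2637, 0.0122]
orientation: [1.179, 1.223, -1.178]
ft_force: [-0.3, -0.7, -0.4]
grip_width: 0.0853
```

```bash
python3 - <<'E'
from h import *
plan(451,-262.4,2.3)
E
```

```text
tool [ 453.5 -263.7   12.2] q [-0.74  0.27  1.98  0.    0.88 -0.78] shift [-2.5  1.3] turn [ 0.003  0.004 -0.   ] alt [-0.006  0.005  3.141] t 5.0 F [-0.3 -0.7 -0.4] grip 85.3
```

Call:
move_arm:
  moves:
    - [-3,1,-6,0.003,0.004,0]
    - [0,0,-4,0,0,0]
    - [0,0,0,0,0,0]

```text
time_s: 5.3
tool_pos: [0.4501, -0.2626, 0.0011]
orientation: [1.179, 1.229, -1.18]
ft_force: [-0.1, -1.0, -0.1]
grip_width: 0.0852
```

Call:
move_arm:
  moves:
    - [0,0,0,0,0,0]
    - [0,0,0,0,0,0]
    - [0,0,0,0,0,0]
    - [0,0,0,0,0,0]
    - [0,0,0,0,0,0]
    - [0,0,0,0,0,0]
  gripper: 40
  newtons: 50

```text
time_s: 5.9
tool_pos: [0.4504, -0.2627, 0.0012]
orientation: [1.179, 1.229, -1.18]
ft_force: [0.4, 1.0, -0.9]
grip_width: 0.0543
```

```bash
python3 - <<'E'
from h import *
plan(451,-262.4,2.3)
E
```

```text
tool [ 450.4 -262.7    1.2] q [-0.75  0.29  1.99 -0.    0.86 -0.79] shift [0.6 0.3] turn [-0.    -0.001 -0.   ] alt [ 1.000e-03 -0.000e+00  3.141e+00] t 5.9 F [ 0.4  1.  -0.9] grip 54.3
```

Call:
move_arm:
  moves:
    - [0,0,15,0,0,0]
    - [0,0,20,0,0,0]
    - [0,0,20,0,0,0]
    - [1,20,0,0,0,0.007]
    - [2,30,0,0,0,0.007]
    - [2,30,0,0,0,0.007]
    - [2,30,0,0,0,0.007]
    - [2,30,0,0,0,0.007]
    - [2,30,0,0,0,0.007]
    - [1,30,0,0,0,0.007]
    - [1,20,0,0,0,0.007]
    - [0,12,0,0,0,0]
    - [0,0,0,0,0,0]
    - [0,0,0,0,0,0]

```text
time_s: 7.3
tool_pos: [0.4588, -0.0212, 0.0553]
orientation: [1.137, 1.26, -1.141]
ft_force: [-0.4, -1.3, -1.7]
grip_width: 0.0548
```

```bash
python3 - <<'E'
from h import *
plan(463.5,-15.3,5.5)
K,T=cal("wrist");cv2.imwrite("pics/w3.png",ctrl.camera("wrist"))
E
```

```text
tool [458.8 -21.2  55.3] q [-0.29  0.05  2.14  0.    0.96 -0.39] shift [4.7 5.9] turn [-0.003 -0.006 -0.   ] alt [ 0.01  -0.004  3.142] t 7.3 F [-0.4 -1.3 -1.7] grip 54.8
```

View pics/w3.png

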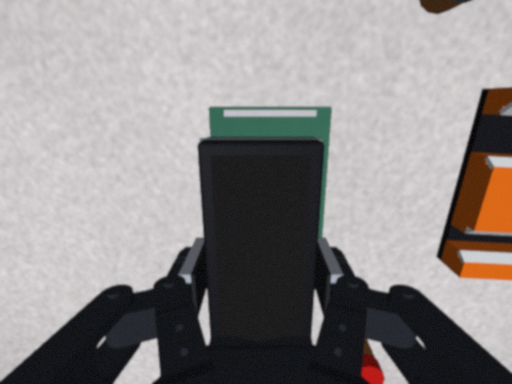

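The foot (262,240) is held square over the plate. Lowering it.

Call:
move_arm:
  moves:
    - [5,6,0,-0.003,-0.006,0]
    - [0,0,0,0,0,0]
    - [0,0,-15,0,0,0]
    - [0,0,-15,0,0,0]
    - [0,0,-8,0,0,0]
    - [0,0,0,0,0,0]

```text
time_s: 7.95
tool_pos: [0.4663, -0.0185, 0.0172]
orientation: [1.142, 1.247, -1.141]
ft_force: [-0.7, -0.3, -2.2]
grip_width: 0.0548
```

```bash
python3 - <<'E'
from h import *
plan(463.5,-15.3,5.5)
E
```

```text
tool [466.3 -18.5  17.2] q [-0.28  0.14  2.13 -0.    0.87 -0.37] shift [-2.8  3.2] turn [0.002 0.003 0.006] alt [ 5.000e-03 -3.000e-03 -3.136e+00] t 7.95 F [-0.7 -0.3 -2.2] grip 54.8
```

Call:
move_arm:
  moves:
    - [-3,3,0,0.002,0.003,0.006]
    - [0,0,-5,0,0,0]
    - [0,0,-4,0,0,0]
    - [0,0,-1,0,0,0]
    - [0,0,-1,0,0,0]

```text
time_s: 8.45
tool_pos: [0.4645, -0.0158, 0.0072]
orientation: [1.139, 1.25, -1.136]
ft_force: [-3.4, 0.6, 11.1]
grip_width: 0.0546
```

```bash
python3 - <<'E'
from h import *
plan(463.5,-15.3,5.5)
E
```

```text
tool [464.5 -15.8   7.2] q [-0.28  0.16  2.13  0.    0.84 -0.38] shift [-1.   0.5] turn [ 0.001  0.003 -0.001] alt [-5.000e-03  1.000e-03  3.141e+00] t 8.45 F [-3.4  0.6 11.1] grip 54.6
```

Contact at the expected height. Opening and lifting.

Call:
move_arm:
  moves:
    - [0,0,0,0,0,0]
    - [0,0,0,0,0,0]
    - [0,0,0,0,0,0]
    - [0,0,15,0,0,0]
    - [0,0,25,0,0,0]
    - [0,20,30,0,0,0]
    - [0,30,30,0,0,0]
    - [0,30,30,0,0,0]
    - [0,30,30,0,0,0]
    - [0,15,30,0,0,0]
    - [0,0,0,0,0,0]
    - [0,0,0,0,0,0]
  gripper: 75

```text
time_s: 9.65
tool_pos: [0.4642, 0.114, 0.2073]
orientation: [1.144, 1.246, -1.132]
ft_force: [-0.2, -1.0, -0.3]
grip_width: 0.0749
```

```bash
python3 - <<'E'
from h import *
plan(570,280,6)
look("",dict(foot=(.464,-.015,.095),rack=(.62,.018,.04)),"wrist","w4.png",z0=dict(foot=.006,rack=0))
E
```

```text
tool [464.2 114.  207.3] q [ 0.   -0.15  2.01  0.    1.27 -0.09] shift [105.8 166. ] turn [-0.001  0.009  0.01 ] alt [ 1.400e-02  2.000e-03 -3.131e+00] t 9.65 F [-0.2 -1.  -0.3] grip 74.9
foot conf 0.87 fit [465.4 -16.9   6.1] iou 0.951
rack conf 0.78 fit [622.3  18.5   3.1] iou 0.598
```

View pics/w4.png

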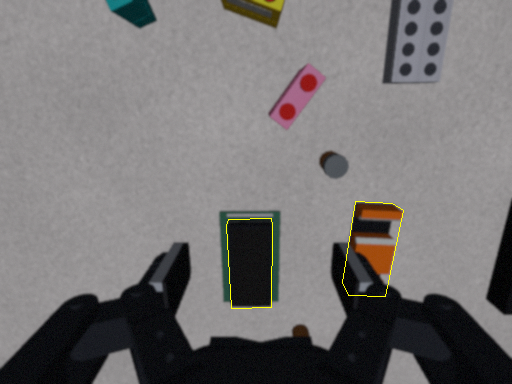

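The foot sits centred on the plate (250,262). Next is the cold block, seen at (415,40).

Call:
move_arm:
  moves:
    - [15,17,0,0,0,0]
    - [25,29,0,0,0,0]
    - [25,29,0,0,0,0]
    - [25,29,-10,0,0,0]
    - [25,29,-20,0,0,0]
    - [20,22,-20,0,0,0]
    - [12,10,-20,0,0,0]
    - [0,0,-10,0,0,0]
    - [0,0,0,0,0,0]
    - [0,0,0,0,0,0]
  gripper: 85

```text
time_s: 10.8
tool_pos: [0.6109, 0.2751, 0.1074]
orientation: [1.14, 1.254, -1.165]
ft_force: [0.0, -1.0, -0.2]
grip_width: 0.0849
```

```bash
python3 - <<'E'
from h import *
plan(614,286,6)
look("",dict(coldblock=(.614,.286,.1)),"wrist","w5.png")
E
```

```text
tool [610.9 275.1 107.4] q [ 0.25  0.43  1.57 -0.    1.16  0.18] shift [ 3.1 10.9] turn [ 0.005 -0.016  0.026] alt [-0.025 -0.008 -3.116] t 10.8 F [ 0.  -1.  -0.2] grip 84.9
coldblock conf 0.98 fit [615.5 286.8   6.3] iou 0.987
```

View pics/w5.png

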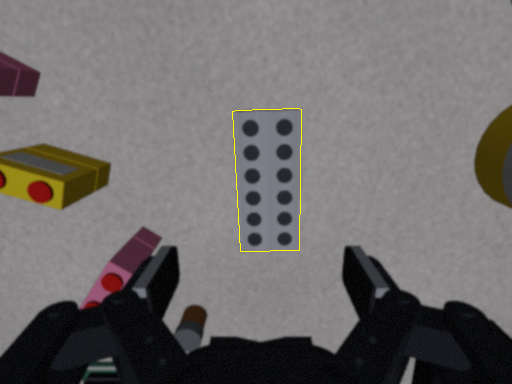

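The cold block fits well at (269,180). Descending in two steps.

Call:
move_arm:
  moves:
    - [5,12,0,0.005,-0.016,0.03]
    - [0,0,-10,0,0,0]
    - [0,0,-17,0,0,0]
    - [0,0,-17,0,0,0]
    - [0,0,-12,0,0,0]
    - [0,0,-6,0,0,0]
    - [0,0,0,0,0,0]

```text
time_s: 11.6
tool_pos: [0.6161, 0.2875, 0.043]
orientation: [1.13, 1.256, -1.123]
ft_force: [0.5, -0.7, 0.4]
grip_width: 0.0847
```

```bash
python3 - <<'E'
from h import *
plan(615.5,286.8,6.3)
E
```

```text
tool [616.1 287.5  43. ] q [ 0.27  0.52  1.57 -0.    1.04  0.16] shift [-0.6 -0.7] turn [-0.001  0.005 -0.001] alt [-9.000e-03 -2.000e-03  3.141e+00] t 11.6 F [ 0.5 -0.7  0.4] grip 84.7
```

Call:
move_arm:
  moves:
    - [0,0,-12,0,0.004,0]
    - [0,0,-12,0,0,0]
    - [-1,-1,-10,0,0,0]
    - [0,0,-5,0,0,0]
    - [0,0,0,0,0,0]

```text
time_s: 12.1
tool_pos: [0.6152, 0.2863, 0.0006]
orientation: [1.129, 1.259, -1.126]
ft_force: [-0.4, -0.4, -0.2]
grip_width: 0.0851
```

```bash
python3 - <<'E'
from h import *
plan(615.5,286.8,6.3)
E
```

```text
tool [6.152e+02 2.863e+02 6.000e-01] q [0.27 0.58 1.57 0.   0.98 0.16] shift [0.3 0.5] turn [-0.001  0.001 -0.001] alt [-2.000e-03 -2.000e-03  3.141e+00] t 12.1 F [-0.4 -0.4 -0.2] grip 85.1
```

Call:
move_arm:
  moves:
    - [0,0,2,0,0,0]
    - [0,0,0,0,0,0]
    - [0,0,0,0,0,0]
    - [0,0,0,0,0,0]
    - [0,0,0,0,0,0]
    - [0,0,0,0,0,0]
    - [0,0,0,0,0,0]
  gripper: 35
  newtons: 80

```text
time_s: 12.8
tool_pos: [0.6156, 0.2865, 0.0038]
orientation: [1.129, 1.259, -1.125]
ft_force: [0.0, -0.1, -1.7]
grip_width: 0.0504
```

```bash
python3 - <<'E'
from h import *
plan(465.3,-16.8,6)
E
```

```text
tool [615.6 286.5   3.8] q [0.27 0.58 1.57 0.   0.99 0.16] shift [-150.3 -303.3] turn [-0.001  0.003 -0.006] alt [-4.000e-03 -2.000e-03  3.135e+00] t 12.8 F [ 0.  -0.1 -1.7] grip 50.4
```

Call:
move_arm:
  moves:
    - [0,0,10,0,0,0]
    - [0,0,20,0,0,0]
    - [0,0,25,0,0,0]
    - [0,0,25,0,0,0]
    - [-6,-12,20,0,0,0]
    - [-12,-24,0,0,0,0]
    - [-15,-30,0,0,0,0]
    - [-15,-30,0,0,0,0]
    - [-15,-30,0,0,0,0]
    - [-15,-30,0,0,0,0]
    - [-15,-30,0,0,0,0]
    - [-15,-30,0,0,0,0]
    - [-15,-30,0,0,0,0]
    - [-12,-24,0,0,0,0]
    - [-8,-18,0,0,0,0]
    - [-5,-10,0,0,0,0]
    - [0,0,0,0,0,0]
    - [0,0,0,0,0,0]

```text
time_s: 14.6
tool_pos: [0.455, -0.0211, 0.1104]
orientation: [1.125, 1.26, -1.125]
ft_force: [-0.6, 0.5, -5.1]
grip_width: 0.0504
```

```bash
python3 - <<'E'
from h import *
plan(465,-16.3,5.9)
cv2.imwrite("pics/w6.png",ctrl.camera("wrist"))
E
```

```text
tool [455.  -21.1 110.4] q [-0.3  -0.07  2.13 -0.    1.08 -0.41] shift [10.   4.8] turn [ 0.     0.001 -0.01 ] alt [-1.000e-03  1.000e-03  3.131e+00] t 14.6 F [-0.6  0.5 -5.1] grip 50.4
```

View pics/w6.png

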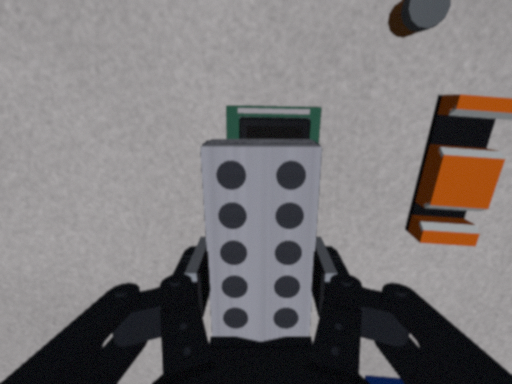

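The block is held straight over the foot and the grey vial (420,12) is untouched. Lowering.

Call:
move_arm:
  moves:
    - [10,5,0,0,0,-0.01]
    - [0,0,-8,0,0,0]
    - [0,0,-15,0,0,0]
    - [0,0,-15,0,0,0]
    - [0,0,-12,0,0,0]
    - [0,0,-8,0,0,0]
    - [0,0,0,0,0,0]
    - [0,0,0,0,0,0]

```text
time_s: 15.45
tool_pos: [0.4681, -0.0115, 0.0484]
orientation: [1.128, 1.259, -1.127]
ft_force: [0.0, 0.3, -4.0]
grip_width: 0.0501
```

```bash
python3 - <<'E'
from h import *
plan(465,-16.3,5.9)
E
```

```text
tool [468.1 -11.5  48.4] q [-0.27  0.08  2.12  0.    0.94 -0.38] shift [-3.1 -4.8] turn [-0.     0.001 -0.007] alt [-1.000e-03 -1.000e-03  3.135e+00] t 15.45 F [ 0.   0.3 -4. ] grip 50.1
```

Call:
move_arm:
  moves:
    - [-4,-5,0,0,0,-0.006]
    - [0,0,-8,0,0,0]
    - [0,0,-5,0,0,0]
    - [0,0,0,0,0,0]
    - [0,0,0,0,0,0]

```text
time_s: 15.95
tool_pos: [0.4652, -0.0176, 0.036]
orientation: [1.134, 1.252, -1.13]
ft_force: [-0.4, -0.6, -5.0]
grip_width: 0.0505
```

```bash
python3 - <<'E'
from h import *
plan(465,-16.3,5.9)
E
```

```text
tool [465.2 -17.6  36. ] q [-0.28  0.1   2.13  0.    0.91 -0.39] shift [-0.2  1.3] turn [0.001 0.004 0.   ] alt [ 7.000e-03 -1.000e-03 -3.142e+00] t 15.95 F [-0.4 -0.6 -5. ] grip 50.5
```

Call:
move_arm:
  moves:
    - [0,1,-3,0.001,0.003,0]
    - [0,0,-2,0,0,0]
    - [0,0,-1,0,0,0]
    - [0,0,-1,0,0,0]
    - [0,0,0,0,0,0]

```text
time_s: 16.45
tool_pos: [0.466, -0.0166, 0.0299]
orientation: [1.133, 1.255, -1.132]
ft_force: [0.2, 0.3, -5.0]
grip_width: 0.0504
```

```bash
python3 - <<'E'
from h import *
plan(465,-16.3,5.9)
E
```

```text
tool [466.  -16.6  29.9] q [-0.28  0.12  2.13  0.    0.9  -0.38] shift [-1.   0.3] turn [-0.     0.001 -0.   ] alt [-2.000e-03 -0.000e+00  3.141e+00] t 16.45 F [ 0.2  0.3 -5. ] grip 50.4
```

Call:
move_arm:
  moves:
    - [-1,0,-1,0,0,0]
    - [0,0,-1,0,0,0]

```text
time_s: 16.65
tool_pos: [0.466, -0.0167, 0.0296]
orientation: [1.134, 1.255, -1.131]
ft_force: [-8.4, 0.8, 13.6]
grip_width: 0.0505
```

Call:
move_arm:
  moves:
    - [0,0,0,0,0,0]
    - [0,0,0,0,0,0]
    - [0,0,0,0,0,0]
    - [0,0,0,0,0,0]
    - [0,0,15,0,0,0]
    - [0,0,20,0,0,0]
    - [5,0,20,0,0,0]
    - [20,5,20,0,0,0]
    - [25,5,10,0,0,0]
    - [25,5,0,0,0,0]
    - [25,5,0,0,0,0]
    - [25,5,0,0,0,0]
    - [20,0,0,0,0,0]
    - [0,0,0,0,0,0]
    - [0,0,0,0,0,0]
  gripper: 82

```text
time_s: 18.15
tool_pos: [0.6171, 0.0092, 0.1187]
orientation: [1.135, 1.25, -1.129]
ft_force: [0.6, -0.0, 1.1]
grip_width: 0.0821
```

```bash
python3 - <<'E'
from h import *
plan(621,18,2.5)
look("",dict(rack=(.62,.018,.04),coldblock=(.465,-.016,.1)),"wrist","w7.png",z0=dict(coldblock=.026,rack=0))
E
```

```text
tool [617.1   9.2 118.7] q [-0.17  0.29  1.72  0.    1.12 -0.27] shift [3.9 8.8] turn [ 0.001  0.006 -0.059] alt [-1.000e-02  2.000e-03  3.082e+00] t 18.15 F [ 0.6 -0.   1.1] grip 82.1
rack conf 0.83 fit [621.6  17.9   2.5] iou 0.962
coldblock conf 0.84 fit [466.2 -16.7   5.6] iou 0.97
```

View pics/w7.png

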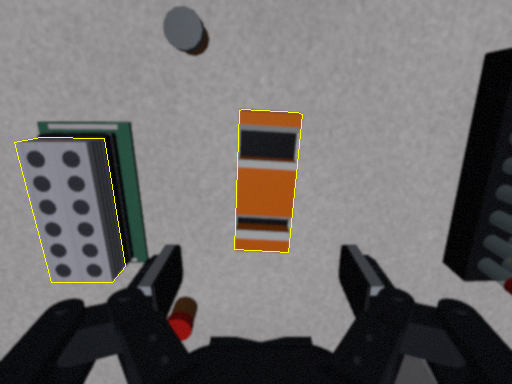

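The rack is at (268,180) with its wide slot towards +y, and the block is stacked well on the foot. Next I grip the rack at its solid middle.

Call:
move_arm:
  moves:
    - [5,4,0,0,0.006,-0.03]
    - [0,0,0,0,0,-0.03]
    - [0,0,-12,0,0,0]
    - [0,0,-20,0,0,0]
    - [0,0,-20,0,0,0]
    - [0,0,-14,0,0,0]
    - [0,0,-6,0,0,0]
    - [0,0,0,0,0,0]
    - [0,0,0,0,0,0]

```text
time_s: 19.2
tool_pos: [0.6161, 0.0127, 0.0421]
orientation: [1.177, 1.23, -1.181]
ft_force: [-0.8, 0.5, -0.9]
grip_width: 0.0823
```

```bash
python3 - <<'E'
from h import *
plan(621.8,13,2.5)
E
```

```text
tool [616.1  12.7  42.1] q [-0.16  0.4   1.74 -0.    1.   -0.2 ] shift [5.7 0.3] turn [ 0.001 -0.002  0.002] alt [-4.000e-03 -1.000e-03 -3.139e+00] t 19.2 F [-0.8  0.5 -0.9] grip 82.3
```

Call:
move_arm:
  moves:
    - [6,0,0,0,0,0]
    - [0,0,-10,0,0,0]
    - [0,0,-14,0,0,0]
    - [0,0,-9,0,0,0]
    - [0,0,-4,0,0,0]
    - [0,0,0,0,0,0]

```text
time_s: 19.8
tool_pos: [0.6241, 0.0126, 0.0038]
orientation: [1.178, 1.227, -1.178]
ft_force: [-0.9, -0.1, -0.6]
grip_width: 0.0819
```

```bash
python3 - <<'E'
from h import *
plan(621.8,13,2.5)
E
```

```text
tool [624.1  12.6   3.8] q [-0.16  0.48  1.72 -0.    0.94 -0.2 ] shift [-2.3  0.4] turn [0.001 0.001 0.002] alt [ 2.00e-03 -2.00e-03 -3.14e+00] t 19.8 F [-0.9 -0.1 -0.6] grip 81.9
```

Call:
move_arm:
  moves:
    - [-2,0,0,0,0,0]
    - [0,0,0,0,0,0]
    - [0,0,0,0,0,0]
    - [0,0,0,0,0,0]
    - [0,0,0,0,0,0]
    - [0,0,0,0,0,0]
    - [0,0,0,0,0,0]
  gripper: 35
  newtons: 60

```text
time_s: 20.5
tool_pos: [0.6219, 0.0126, 0.0041]
orientation: [1.178, 1.226, -1.178]
ft_force: [-0.4, -0.6, -0.8]
grip_width: 0.0489
```

```bash
python3 - <<'E'
from h import *
plan(466.5,-21.4,5.8)
E
```

```text
tool [621.9  12.6   4.1] q [-0.16  0.47  1.73 -0.    0.94 -0.2 ] shift [-155.4  -34. ] turn [0.001 0.002 0.06 ] alt [ 3.000e-03 -2.000e-03 -3.082e+00] t 20.5 F [-0.4 -0.6 -0.8] grip 48.9
```

Call:
move_arm:
  moves:
    - [0,0,10,0,0,0]
    - [0,0,20,0,0,0]
    - [0,0,25,0,0,0]
    - [0,0,25,0,0,0]
    - [0,0,20,0,0,0.01]
    - [-12,-3,5,0,0,0.01]
    - [-22,-5,0,0,0,0.01]
    - [-25,-5,0,0,0,0.01]
    - [-25,-5,0,0,0,0.01]
    - [-25,-5,0,0,0,0.01]
    - [-22,-5,0,0,0,0]
    - [-14,-3,0,0,0,0]
    - [-7,-2,0,0,0,0]
    - [0,0,0,0,0,0]
    - [0,0,0,0,0,0]

```text
time_s: 22.0
tool_pos: [0.4661, -0.0214, 0.1231]
orientation: [1.134, 1.244, -1.125]
ft_force: [0.5, -0.8, -1.2]
grip_width: 0.0489
```

```bash
python3 - <<'E'
from h import *
plan(466.6,-21.8,5.8)
cv2.imwrite("pics/w8.png",ctrl.camera("wrist"))
E
```

```text
tool [466.1 -21.4 123.1] q [-0.29 -0.07  2.11 -0.    1.09 -0.39] shift [ 0.5 -0.4] turn [ 0.004  0.013 -0.004] alt [-0.02   0.006  3.138] t 22.0 F [ 0.5 -0.8 -1.2] grip 48.9
```

View pics/w8.png

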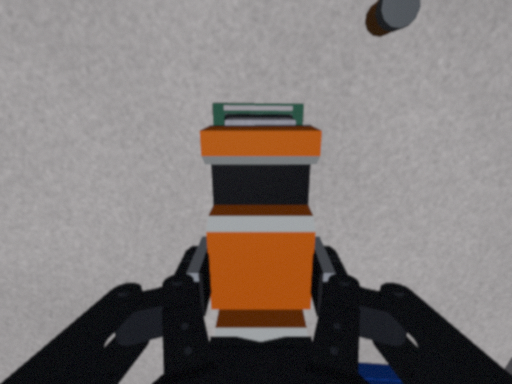

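The rack is held level over the stack (260,200). Lowering.

Call:
move_arm:
  moves:
    - [0,0,0,0.004,0.013,-0.004]
    - [0,0,-8,0,0,0]
    - [0,0,-14,0,0,0]
    - [0,0,-14,0,0,0]
    - [0,0,-12,0,0,0]
    - [0,0,-6,0,0,0]
    - [0,0,0,0,0,0]
    - [0,0,0,0,0,0]

```text
time_s: 22.85
tool_pos: [0.4688, -0.0211, 0.0653]
orientation: [1.133, 1.257, -1.134]
ft_force: [-0.1, -0.3, -1.5]
grip_width: 0.0485
```

```bash
python3 - <<'E'
from h import *
plan(466.6,-21.8,5.8)
E
```

```text
tool [468.8 -21.1  65.3] q [-0.29  0.05  2.11  0.    0.98 -0.39] shift [-2.2 -0.7] turn [-0.001 -0.001 -0.001] alt [ 2.000e-03 -1.000e-03  3.141e+00] t 22.85 F [-0.1 -0.3 -1.5] grip 48.5
```

Call:
move_arm:
  moves:
    - [-3,-1,-3,0,0,0]
    - [0,0,-3,0,0,0]
    - [0,0,0,0,0,0]
    - [0,0,-2,0,0,0]
    - [0,0,-1,0,0,0]
    - [0,0,-1,0,0,0]

```text
time_s: 23.45
tool_pos: [0.4671, -0.0227, 0.0565]
orientation: [1.134, 1.253, -1.132]
ft_force: [-0.2, 1.1, -1.6]
grip_width: 0.0487
```

```bash
python3 - <<'E'
from h import *
plan(466.6,-21.8,5.8)
E
```

```text
tool [467.1 -22.7  56.5] q [-0.29  0.06  2.12  0.    0.95 -0.39] shift [-0.5  0.9] turn [ 0.001  0.003 -0.001] alt [-4.000e-03  1.000e-03  3.141e+00] t 23.45 F [-0.2  1.1 -1.6] grip 48.7
```

Call:
move_arm:
  moves:
    - [0,1,-1,0,0.002,0]
    - [0,0,-1,0,0,0]

```text
time_s: 23.65
tool_pos: [0.4673, -0.0222, 0.0559]
orientation: [1.132, 1.256, -1.135]
ft_force: [-6.9, 2.9, 13.8]
grip_width: 0.0491
```

Call:
move_arm:
  moves:
    - [0,0,0,0,0,0]
    - [0,0,0,0,0,0]
    - [0,0,0,0,0,0]
    - [0,0,0,0,0,0]
    - [0,0,15,0,0,0]
    - [0,0,25,0,0,0]
    - [0,5,30,0,0,0]
    - [0,10,30,0,0,0]
    - [0,10,15,0,0,0]
    - [0,0,0,0,0,0]
    - [0,0,0,0,0,0]
  gripper: 80

```text
time_s: 24.75
tool_pos: [0.4666, 0.0038, 0.1744]
orientation: [1.133, 1.256, -1.135]
ft_force: [-0.1, 0.4, -0.1]
grip_width: 0.0799
```

```bash
python3 - <<'E'
from h import *
plan(440,286,76)
look("",dict(rack=(.466,-.017,.1)),"wrist","w9.png",z0=.052)
look("",dict(rack=(.466,-.017,.1),thick_cassette=(.44,.286,-.24)),"top","t9.png",z0=dict(rack=.052,thick_cassette=0))
E
```

```text
tool [466.6   3.8 174.4] q [-0.23 -0.14  2.06 -0.    1.21 -0.34] shift [-26.6 282.2] turn [ 1.000e-03 -0.000e+00  1.224e+00] alt [-0.    -0.002 -1.917] t 24.75 F [-0.1  0.4 -0.1] grip 79.9
rack conf 0.89 fit [467.4 -16.9   5.9] iou 0.965
rack conf 0.62 fit [455.  -10.5   5.2] iou 0.194
thick_cassette conf 0.75 fit [440.8 285.4 -11.4] iou 0.935
```

View pics/w9.png

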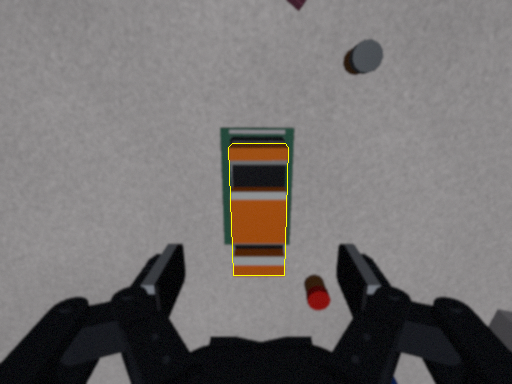

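The rack is seated centred at about (467,-17) mm with the wide slot towards +y. Moving to the yellow cassette.

Call:
move_arm:
  moves:
    - [-1,12,5,0,0,0.08]
    - [-3,25,5,0,0,0.11]
    - [-3,28,5,0,0,0.11]
    - [-3,28,0,0,0,0.11]
    - [-3,28,0,0,0,0.11]
    - [-3,28,0,0,0,0.11]
    - [-3,28,0,0,0,0.11]
    - [-3,28,0,0,0,0.11]
    - [-3,28,0,0,0,0.11]
    - [-3,25,0,0,0,0.11]
    - [-2,16,0,0,0,0.08]
    - [0,8,0,0,0,0.05]
    - [0,0,0,0,0,0]
    - [0,0,0,0,0,0]
  gripper: 60

```text
time_s: 26.4
tool_pos: [0.4297, 0.2925, 0.1774]
orientation: [0.166, 1.578, -0.192]
ft_force: [-0.7, -0.5, -0.4]
grip_width: 0.0602
```

```bash
python3 - <<'E'
from h import *
plan(441,286,77)
look("",dict(thick_cassette=(.441,.286,-.22)),"wrist","w10.png")
plan(441,286,77)
E
```

```text
tool [429.7 292.5 177.4] q [ 0.38  0.01  1.92 -0.01  1.23 -0.96] shift [11.3 -6.5] turn [ 0.015 -0.016  0.001] alt [-0.025 -0.024 -3.141] t 26.4 F [-0.7 -0.5 -0.4] grip 60.2
thick_cassette conf 0.97 fit [442.  285.7 -12.5] iou 0.974
tool [429.8 292.2 177.5] q [ 0.38  0.01  1.92 -0.01  1.23 -0.96] shift [11.2 -6.2] turn [ 0.015 -0.016  0.001] alt [-0.025 -0.024 -3.14 ] t 26.5 F [0.8 0.5 0.2] grip 60.3
```

View pics/w10.png

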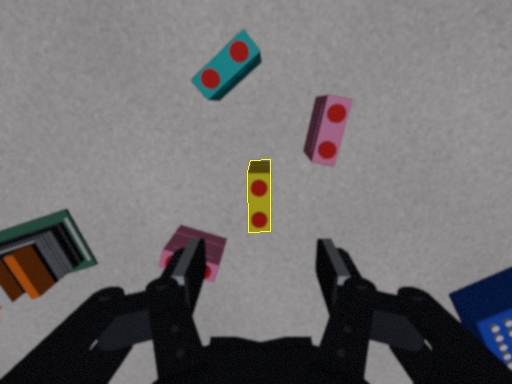

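The yellow cassette at (259,195) fits the model, and both pinks and the turquoise are clear of the jaws. Descending.

Call:
move_arm:
  moves:
    - [7,-4,0,0.008,-0.008,0.005]
    - [6,-3,-5,0.007,-0.008,0.005]
    - [0,0,-15,0,0,0]
    - [0,0,-20,0,0,0]
    - [0,0,-20,0,0,0]
    - [0,0,-15,0,0,0]
    - [0,0,-8,0,0,0]
    - [0,0,0,0,0,0]
    - [0,0,0,0,0,0]

```text
time_s: 27.4
tool_pos: [0.4482, 0.2794, 0.0918]
orientation: [0.181, 1.556, -0.174]
ft_force: [-0.5, 0.1, -0.9]
grip_width: 0.0601
```

```bash
python3 - <<'E'
from h import *
plan(442,285.7,77.5)
look("",dict(thick_cassette=(.442,.286,-.22)),"wrist","w11.png")
E
```

```text
tool [448.2 279.4  91.8] q [ 0.34  0.13  1.97  0.    1.03 -1.  ] shift [-6.2  6.3] turn [-0.003  0.007  0.008] alt [ 0.012  0.005 -3.133] t 27.4 F [-0.5  0.1 -0.9] grip 60.1
thick_cassette conf 0.97 fit [442.7 285.5 -12.7] iou 0.965
```

View pics/w11.png

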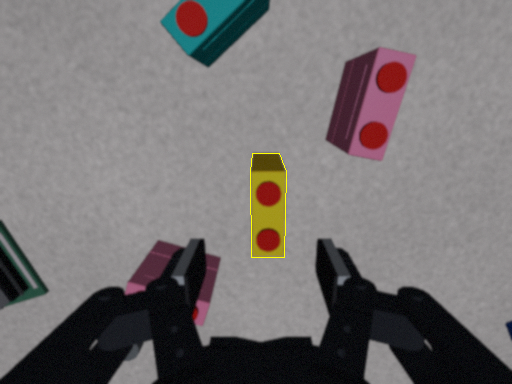

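Call:
move_arm:
  moves:
    - [-5,5,0,-0.003,0.006,0.005]
    - [-1,1,0,0,0,0]
    - [0,0,0,0,0,0]

```text
time_s: 27.8
tool_pos: [0.4431, 0.2867, 0.0942]
orientation: [0.175, 1.559, -0.171]
ft_force: [-0.5, -0.7, -1.2]
grip_width: 0.0601
```

```bash
python3 - <<'E'
from h import *
plan(442.4,285.6,77.4)
E
```

```text
tool [443.1 286.7  94.2] q [ 0.36  0.13  1.96 -0.    1.04 -0.99] shift [-0.7 -1.1] turn [-0.002  0.005  0.   ] alt [ 8.000e-03  2.000e-03 -3.141e+00] t 27.8 F [-0.5 -0.7 -1.2] grip 60.1
```

Call:
move_arm:
  moves:
    - [0,-1,-5,-0.001,0.003,0]
    - [0,0,-12,0,0,0]
    - [0,0,-14,0,0,0]
    - [0,0,-14,0,0,0]
    - [0,0,-10,0,0,0]
    - [0,0,-6,0,0,0]
    - [0,0,0,0,0,0]
    - [0,0,0,0,0,0]

```text
time_s: 28.6
tool_pos: [0.4414, 0.2851, 0.026]
orientation: [0.172, 1.565, -0.174]
ft_force: [0.4, -0.1, 0.4]
grip_width: 0.0598
```

```bash
python3 - <<'E'
from h import *
plan(442.4,285.6,77.4)
E
```

```text
tool [441.4 285.1  26. ] q [ 0.36  0.25  1.98 -0.    0.91 -0.99] shift [1.  0.5] turn [ 0.001 -0.001  0.   ] alt [-2.000e-03 -1.000e-03 -3.141e+00] t 28.6 F [ 0.4 -0.1  0.4] grip 59.8
```

Call:
move_arm:
  moves:
    - [1,0,3,0,0,0]
    - [0,0,0,0,0,0]
    - [0,0,0,0,0,0]
    - [0,0,0,0,0,0]
    - [0,0,0,0,0,0]
    - [0,0,0,0,0,0]
    - [0,0,0,0,0,0]
    - [0,0,0,0,0,0]
  gripper: 10
  newtons: 40

```text
time_s: 29.4
tool_pos: [0.4438, 0.2856, 0.0312]
orientation: [0.173, 1.562, -0.172]
ft_force: [-0.6, -0.7, -0.8]
grip_width: 0.0216
```

```bash
python3 - <<'E'
from h import *
plan(463.9,17,95.9)
E
```

```text
tool [443.8 285.6  31.2] q [ 0.36  0.24  1.97 -0.    0.92 -0.99] shift [  20.1 -268.6] turn [-0.001  0.002  0.323] alt [ 3.000e-03  1.000e-03 -2.819e+00] t 29.4 F [-0.6 -0.7 -0.8] grip 21.6
```

The cassette is gripped at 21.6 mm. Lifting and carrying.

Call:
move_arm:
  moves:
    - [0,0,10,0,0,0]
    - [0,0,20,0,0,0]
    - [0,0,25,0,0,0]
    - [0,0,25,0,0,0]
    - [0,-5,20,0,0,0.02]
    - [1,-15,10,0,0,0.03]
    - [2,-25,0,0,0,0.035]
    - [2,-28,0,0,0,0.035]
    - [2,-28,0,0,0,0.035]
    - [2,-28,0,0,0,0.035]
    - [2,-28,0,0,0,0.035]
    - [2,-28,0,0,0,0.035]
    - [2,-28,0,0,0,0.03]
    - [2,-22,0,0,0,0.02]
    - [2,-14,0,0,0,0.01]
    - [2,-7,0,0,0,0]
    - [0,0,0,0,0,0]
    - [0,0,0,0,0,0]

```text
time_s: 31.2
tool_pos: [0.4655, 0.0205, 0.1586]
orientation: [-0.09, 1.553, 0.092]
ft_force: [-0.9, 0.4, -1.0]
grip_width: 0.0213
```

```bash
python3 - <<'E'
from h import *
plan(465.3,17.1,95.9)
cv2.imwrite("pics/w12.png",ctrl.camera("wrist"))
cv2.imwrite("pics/s12.png",ctrl.camera("scene"))
E
```

```text
tool [465.5  20.5 158.6] q [-0.2  -0.13  2.09  0.01  1.17 -1.89] shift [-0.2 -3.4] turn [-0.002  0.016 -0.013] alt [-0.025 -0.004  3.129] t 31.2 F [-0.9  0.4 -1. ] grip 21.3
```

View pics/w12.png

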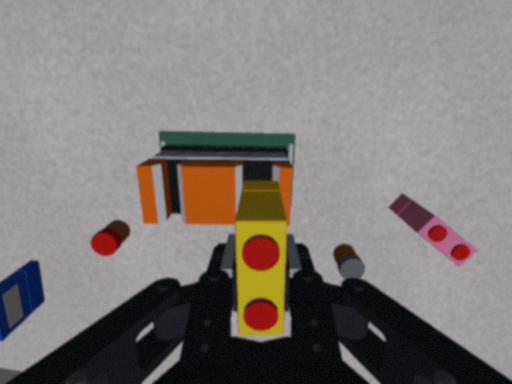

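Call:
move_arm:
  moves:
    - [0,-3,0,-0.002,0.014,-0.012]
    - [0,0,-10,0,0,0]
    - [0,0,-14,0,0,0]
    - [0,0,-8,0,0,0]
    - [0,0,-4,0,0,0]
    - [0,0,0,0,0,0]
    - [0,0,0,0,0,0]

```text
time_s: 32.0
tool_pos: [0.4646, 0.0197, 0.119]
orientation: [-0.083, 1.571, 0.085]
ft_force: [-0.3, -0.4, -1.6]
grip_width: 0.0215
```

```bash
python3 - <<'E'
from h import *
plan(465.3,17.1,95.9)
look("",dict(rack=(.467,-.017,.1)),"wrist","w13.png",z0=.052)
E
```

```text
tool [464.6  19.7 119. ] q [-0.2  -0.06  2.1   0.    1.1  -1.88] shift [ 0.7 -2.6] turn [-0.001 -0.002 -0.004] alt [ 2.000e-03 -1.000e-03  3.138e+00] t 32.0 F [-0.3 -0.4 -1.6] grip 21.5
rack conf 0.72 fit [467.1 -17.1   6. ] iou 0.711
```

View pics/w13.png

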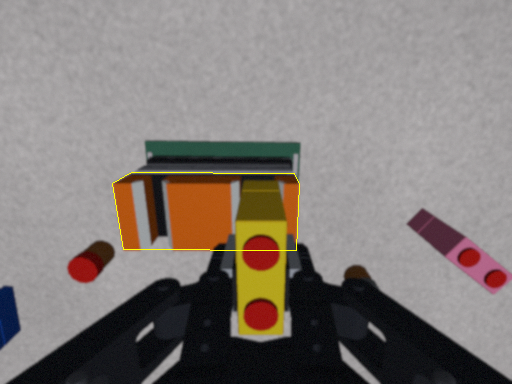

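Call:
move_arm:
  moves:
    - [1,-3,0,0,0,-0.004]
    - [0,0,0,0,0,0]
    - [0,0,-4,0,0,0]
    - [0,0,-4,0,0,0]
    - [0,0,0,0,0,0]

```text
time_s: 32.6
tool_pos: [0.4669, 0.0161, 0.112]
orientation: [-0.08, 1.567, 0.08]
ft_force: [-0.3, -0.4, -0.7]
grip_width: 0.0215
```

```bash
python3 - <<'E'
from h import *
plan(465.3,17.1,95.9)
E
```

```text
tool [466.9  16.1 112. ] q [-0.21 -0.04  2.1   0.    1.08 -1.88] shift [-1.6  1. ] turn [-0.     0.002  0.001] alt [ 3.000e-03  0.000e+00 -3.141e+00] t 32.6 F [-0.3 -0.4 -0.7] grip 21.5
```

Call:
move_arm:
  moves:
    - [-2,1,-3,0,0,0]
    - [0,0,-4,0,0,0]
    - [0,0,-4,0,0,0]
    - [0,0,-3,0,0,0]
    - [0,0,0,0,0,0]

```text
time_s: 33.1
tool_pos: [0.4642, 0.0173, 0.0963]
orientation: [-0.08, 1.568, 0.081]
ft_force: [-0.6, -0.0, -0.3]
grip_width: 0.0215
```

```bash
python3 - <<'E'
from h import *
plan(465.3,17.1,95.9)
E
```

```text
tool [464.2  17.3  96.3] q [-0.21 -0.02  2.12  0.    1.04 -1.88] shift [ 1.1 -0.2] turn [-0.     0.001  0.001] alt [ 1.000e-03  0.000e+00 -3.141e+00] t 33.1 F [-0.6 -0.  -0.3] grip 21.5
```

Bottom is at about 65 mm, in the straight part of the slot, with no force. Continuing down to the floor (TCP about 89).

Call:
move_arm:
  moves:
    - [1,0,-3,0,0,0]
    - [0,0,-2,0,0,0]
    - [0,0,-1,0,0,0]
    - [0,0,-1,0,0,0]
    - [0,0,0,0,0,0]

```text
time_s: 33.6
tool_pos: [0.4656, 0.0173, 0.0888]
orientation: [-0.08, 1.568, 0.081]
ft_force: [-0.0, 0.5, -0.7]
grip_width: 0.0215
```

Call:
move_arm:
  moves:
    - [0,0,-1,0,0,0]
    - [0,0,-1,0,0,0]

```text
time_s: 33.8
tool_pos: [0.466, 0.0172, 0.0883]
orientation: [-0.08, 1.569, 0.081]
ft_force: [-6.3, 0.8, 10.9]
grip_width: 0.0215
```

Call:
move_arm:
  moves:
    - [0,0,0,0,0,0]
    - [0,0,0,0,0,0]
    - [0,0,0,0,0,0]
    - [0,0,0,0,0,0]
    - [0,0,12,0,0,0]
    - [0,0,18,0,0,0]
    - [0,0,20,0,0,0]
    - [0,0,25,0,0,0]
    - [0,0,20,0,0,0]
    - [-10,-10,10,0,0,0]
    - [-15,-20,0,0,0,0]
    - [0,0,0,0,0,0]
    - [0,0,0,0,0,0]
  gripper: 42

```text
time_s: 35.1
tool_pos: [0.4414, -0.0135, 0.2052]
orientation: [-0.083, 1.561, 0.079]
ft_force: [0.6, 0.9, 0.4]
grip_width: 0.0416
```

```bash
python3 - <<'E'
from h import *
plan(630,-236,90)
look("",dict(thick_cassette=(.464,.017,.1),rack=(.467,-.017,.1)),"wrist","w14.png",z0=dict(thick_cassette=.058,rack=.052))
E
```

```text
tool [441.4 -13.5 205.2] q [-0.29 -0.25  2.1   0.    1.28 -1.96] shift [ 188.6 -222.5] turn [ 0.002  0.008 -0.104] alt [-0.013  0.004  3.038] t 35.1 F [0.6 0.9 0.4] grip 41.6
thick_cassette conf 0.89 fit [464.6  16.8   6.9] iou 0.916
rack conf 0.96 fit [467.4 -16.8   6. ] iou 0.737
```

View pics/w14.png

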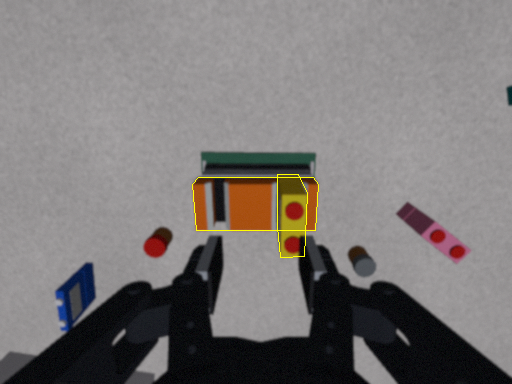

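The yellow cassette is seated in the wide slot (293,215). Moving to the blue one, seen at (76,297).

Call:
move_arm:
  moves:
    - [10,-12,0,0,0,0]
    - [20,-23,0,0,0,-0.015]
    - [22,-26,0,0,0,-0.015]
    - [22,-26,-4,0,0,-0.015]
    - [22,-26,-4,0,0,-0.015]
    - [22,-26,-4,0,0,-0.015]
    - [22,-26,-4,0,0,-0.015]
    - [20,-24,-4,0,0,-0.015]
    - [12,-14,0,0,0,0]
    - [6,-8,0,0,0,0]
    - [0,0,0,0,0,0]
    - [0,0,0,0,0,0]
  gripper: 50

```text
time_s: 36.45
tool_pos: [0.631, -0.2379, 0.1741]
orientation: [0.0, 1.57, 0.001]
ft_force: [-0.5, 0.0, -0.1]
grip_width: 0.0496
```

```bash
python3 - <<'E'
from h import *
look("",dict(thin_cassette=(.631,-.237,-.01)),"wrist","w15.png")
plan(631,-237,89)
E
```

```text
thin_cassette conf 0.58 fit [ 6.338e+02 -2.386e+02 -2.000e-01] iou 0.922
tool [ 630.8 -237.5  174.5] q [-0.53  0.35  1.54  0.    1.26 -2.1 ] shift [0.2 0.5] turn [-0.001  0.001 -0.018] alt [-1.000e-03 -1.000e-03  3.123e+00] t 36.55 F [-0.6  0.4 -0.6] grip 50.1
```

View pics/w15.png

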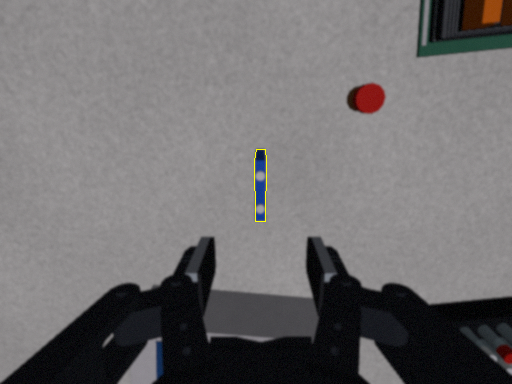

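The blue cassette at (260,186) is aligned with the jaws. Descending.

Call:
move_arm:
  moves:
    - [3,-1,-8,0,0,-0.003]
    - [0,0,-15,0,0,0]
    - [0,0,-20,0,0,0]
    - [0,0,-15,0,0,0]
    - [0,0,-8,0,0,0]
    - [0,0,0,0,0,0]
    - [0,0,0,0,0,0]

```text
time_s: 37.25
tool_pos: [0.6323, -0.2352, 0.1031]
orientation: [0.001, 1.571, 0.002]
ft_force: [0.0, -0.2, 0.2]
grip_width: 0.0503
```

```bash
python3 - <<'E'
from h import *
look("",dict(thin_cassette=(.634,-.238,-.003)),"wrist","w16.png")
plan(633.8,-238.5,89.8)
E
```

```text
thin_cassette conf 0.71 fit [ 6.332e+02 -2.385e+02 -5.000e-01] iou 0.949
tool [ 632.5 -235.4  103.7] q [-0.52  0.43  1.57  0.    1.14 -2.1 ] shift [ 1.3 -3.1] turn [-0.001  0.    -0.004] alt [-0.000e+00 -2.000e-03  3.137e+00] t 37.35 F [ 0.8 -0.8  0.1] grip 50.1
```

View pics/w16.png

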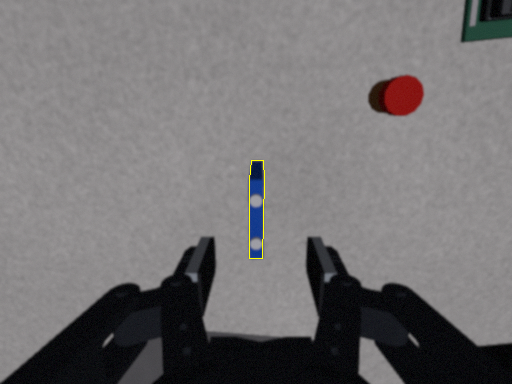

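Call:
move_arm:
  moves:
    - [1,-3,-6,0,0,-0.004]
    - [0,0,-12,0,0,0]
    - [0,0,-15,0,0,0]
    - [0,0,-15,0,0,0]
    - [0,0,-12,0,0,0]
    - [0,0,-6,0,0,0]
    - [0,0,0,0,0,0]
    - [0,0,0,0,0,0]

```text
time_s: 38.15
tool_pos: [0.6334, -0.2387, 0.0319]
orientation: [0.004, 1.57, -0.002]
ft_force: [0.1, 0.8, -0.5]
grip_width: 0.05
```

```bash
python3 - <<'E'
from h import *
plan(633.5,-238.5,89.7)
E
```

```text
tool [ 633.4 -238.7   31.9] q [-0.53  0.53  1.58  0.    1.03 -2.1 ] shift [0.1 0.2] turn [-0.001  0.001 -0.001] alt [-1.00e-03 -2.00e-03  3.14e+00] t 38.15 F [ 0.1  0.8 -0.5] grip 50.0
```

Call:
move_arm:
  moves:
    - [0,0,0,0,0,0]
    - [0,0,0,0,0,0]
    - [0,0,0,0,0,0]
    - [0,0,0,0,0,0]
    - [0,0,0,0,0,0]
    - [0,0,0,0,0,0]
    - [0,0,0,0,0,0]
    - [0,0,0,0,0,0]
  gripper: 2
  newtons: 35

```text
time_s: 38.95
tool_pos: [0.6348, -0.2394, 0.0344]
orientation: [0.002, 1.567, -0.004]
ft_force: [-0.1, 0.2, -1.1]
grip_width: 0.0093
```

```bash
python3 - <<'E'
from h import *
plan(471.4,-54.6,95.9)
E
```

```text
tool [ 634.8 -239.4   34.4] q [-0.53  0.53  1.58  0.    1.03 -2.1 ] shift [-163.4  184.8] turn [0.001 0.004 0.107] alt [ 6.000e-03 -1.000e-03 -3.035e+00] t 38.95 F [-0.1  0.2 -1.1] grip 9.3
```

Call:
move_arm:
  moves:
    - [0,0,10,0,0,0]
    - [0,0,20,0,0,0]
    - [0,0,25,0,0,0]
    - [0,0,25,0,0,0]
    - [-5,6,20,0,0,0.01]
    - [-12,13,10,0,0,0.015]
    - [-18,20,0,0,0,0.015]
    - [-20,22,0,0,0,0.015]
    - [-20,22,0,0,0,0.015]
    - [-20,22,0,0,0,0.015]
    - [-20,22,0,0,0,0.01]
    - [-18,20,0,0,0,0.01]
    - [-12,13,0,0,0,0]
    - [-7,8,0,0,0,0]
    - [0,0,0,0,0,0]
    - [0,0,0,0,0,0]

```text
time_s: 40.55
tool_pos: [0.479, -0.0673, 0.1609]
orientation: [-0.088, 1.551, 0.076]
ft_force: [0.8, 0.9, -0.3]
grip_width: 0.0094
```

```bash
python3 - <<'E'
from h import *
plan(472.8,-54.5,95.9)
cv2.imwrite("pics/w17.png",ctrl.camera("wrist"))
E
```

```text
tool [479.  -67.3 160.9] q [-0.37 -0.09  2.04  0.    1.16 -2.05] shift [-6.2 12.8] turn [ 0.007  0.019 -0.002] alt [-0.029  0.011  3.14 ] t 40.55 F [ 0.8  0.9 -0.3] grip 9.4
```

View pics/w17.png

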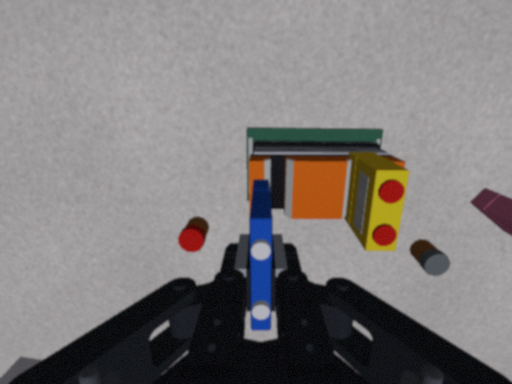

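The blue cassette is held well and the narrow slot shows at (278,180). Correcting position and tilt, then lowering to just above the rack.

Call:
move_arm:
  moves:
    - [-3,6,0,0.004,0.01,0]
    - [-2,5,0,0.003,0.008,0]
    - [0,0,0,0,0,0]
    - [0,0,-8,0,0,0]
    - [0,0,-12,0,0,0]
    - [0,0,-10,0,0,0]
    - [0,0,-5,0,0,0]
    - [0,0,0,0,0,0]
    - [0,0,0,0,0,0]

```text
time_s: 41.5
tool_pos: [0.4741, -0.0569, 0.1214]
orientation: [-0.079, 1.573, 0.082]
ft_force: [0.6, 1.2, -0.4]
grip_width: 0.0089
```

```bash
python3 - <<'E'
from h import *
plan(472.8,-54.5,95.9)
E
```

```text
tool [474.1 -56.9 121.4] q [-0.36 -0.03  2.07  0.    1.1  -2.03] shift [-1.3  2.4] turn [-0.002 -0.004  0.001] alt [-6.000e-03  2.000e-03 -3.141e+00] t 41.5 F [ 0.6  1.2 -0.4] grip 8.9
```

Call:
move_arm:
  moves:
    - [-1,2,0,-0.002,-0.003,0]
    - [0,0,0,0,0,0]
    - [0,0,-3,0,0,0]
    - [0,0,0,0,0,0]

```text
time_s: 41.9
tool_pos: [0.4737, -0.0549, 0.1192]
orientation: [-0.082, 1.568, 0.079]
ft_force: [-0.3, -0.6, -1.3]
grip_width: 0.0097
```

```bash
python3 - <<'E'
from h import *
plan(472.8,-54.5,95.9)
cv2.imwrite("pics/w18.png",ctrl.camera("wrist")[100:350,150:450].repeat(2,0).repeat(2,1))
E
```

```text
tool [473.7 -54.9 119.2] q [-0.35 -0.03  2.08 -0.    1.09 -2.03] shift [-0.9  0.4] turn [0.001 0.001 0.001] alt [ 2.000e-03 -2.000e-03 -3.141e+00] t 41.9 F [-0.3 -0.6 -1.3] grip 9.7
```

View pics/w18.png

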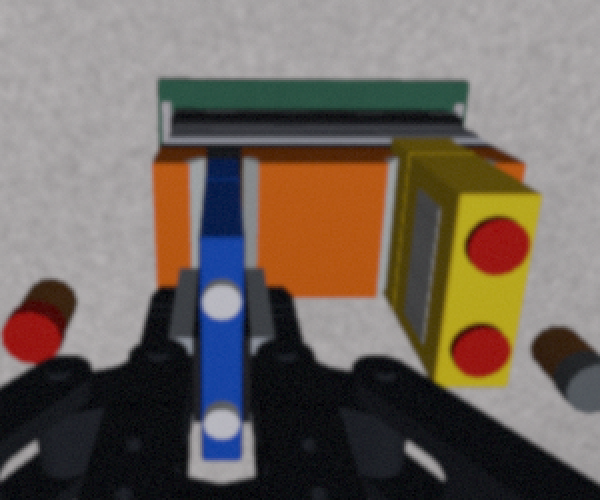

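The blue cassette is centred over the narrow slot at crop (224,190), with an equal flare either side. Lowering.

Call:
move_arm:
  moves:
    - [-1,0,-4,0,0,0]
    - [0,0,-4,0,0,0]
    - [0,0,-4,0,0,0]
    - [0,0,-3,0,0,0]
    - [0,0,0,0,0,0]

```text
time_s: 42.45
tool_pos: [0.4728, -0.0551, 0.1031]
orientation: [-0.081, 1.568, 0.079]
ft_force: [-0.8, 0.6, -0.6]
grip_width: 0.0097
```

```bash
python3 - <<'E'
from h import *
plan(472.8,-54.5,95.9)
E
```

```text
tool [472.8 -55.1 103.1] q [-0.35 -0.    2.09 -0.    1.06 -2.03] shift [0.  0.6] turn [0.002 0.002 0.001] alt [ 3.000e-03 -2.000e-03 -3.141e+00] t 42.45 F [-0.8  0.6 -0.6] grip 9.7
```

Call:
move_arm:
  moves:
    - [0,0.5,-3,0.001,0.001,0]
    - [0,0,-3,0,0,0]
    - [0,0,-2,0,0,0]
    - [0,0,-1,0,0,0]
    - [0,0,0,0,0,0]

```text
time_s: 42.95
tool_pos: [0.4728, -0.0545, 0.0932]
orientation: [-0.081, 1.569, 0.08]
ft_force: [-0.1, 0.3, -1.2]
grip_width: 0.0094
```

Call:
move_arm:
  moves:
    - [0,0,-1,0,0,0]
    - [0,0,-1,0,0,0]

```text
time_s: 43.15
tool_pos: [0.4731, -0.0546, 0.0914]
orientation: [-0.081, 1.568, 0.08]
ft_force: [-1.2, -0.7, 2.1]
grip_width: 0.0098
```

Call:
move_arm:
  moves:
    - [0,0,-1,0,0,0]

```text
time_s: 43.25
tool_pos: [0.4732, -0.0546, 0.0913]
orientation: [-0.081, 1.569, 0.08]
ft_force: [-4.7, 1.7, 13.8]
grip_width: 0.0094
```

Call:
move_arm:
  moves:
    - [0,0,0,0,0,0]
    - [0,0,0,0,0,0]
    - [0,0,0,0,0,0]
    - [0,0,0,0,0,0]
    - [0,0,12,0,0,0]
    - [0,0,18,0,0,0]
    - [0,0,20,0,0,0]
    - [0,0,25,0,0,0]
    - [0,0,25,0,0,0]
    - [-10,10,10,0,0,0]
    - [-15,15,0,0,0,0]
    - [0,0,0,0,0,0]
    - [0,0,0,0,0,0]
  gripper: 36

```text
time_s: 44.55
tool_pos: [0.4485, -0.0296, 0.2131]
orientation: [-0.083, 1.561, 0.077]
ft_force: [0.4, -0.0, 0.0]
grip_width: 0.0357
```

```bash
python3 - <<'E'
from h import *
look("",dict(thick_cassette=(.464,.017,.1),thin_cassette=(.4714,-.0546,.1),rack=(.467,-.017,.1)),"wrist","w19.png",z0=dict(thick_cassette=.058,thin_cassette=.058,rack=.052))
plan(472.8,-54.5,95.9)
cv2.imwrite("pics/s19.png",ctrl.camera("scene")[100:300,120:420].repeat(2,0).repeat(2,1))
E
```

```text
thick_cassette conf 0.98 fit [464.8  17.1   7.3] iou 0.89
thin_cassette conf 0.93 fit [472.  -55.2   6. ] iou 0.922
rack conf 0.93 fit [467.2 -16.6   5.9] iou 0.583
tool [448.3 -29.7 211.9] q [-0.32 -0.23  2.07 -0.    1.29 -1.99] shift [ 24.5 -24.8] turn [0.002 0.006 0.002] alt [ 9.00e-03 -3.00e-03 -3.14e+00] t 44.75 F [ 0.  -0.9  0.9] grip 35.9
```

View pics/w19.png

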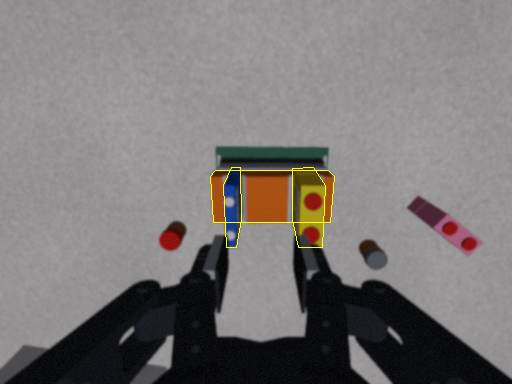

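View pics/s19.png

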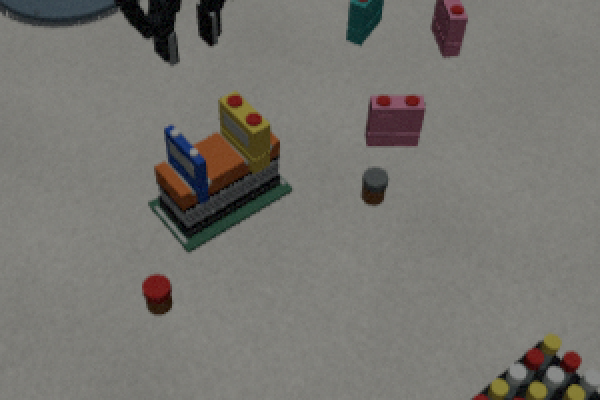

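The wrist view shows both cassettes upright in their slots: blue (232,207), yellow (310,207). The scene view shows a square stack on the plate, both vials standing, and the gripper clear. Handing in.

```bash
python3 - <<'E'
from plant import ctrl
print(ctrl.hand_in())
E
```

```text
the job is handed in; nothing more can be done
None
```

I stacked the foot, cold block and rack on the plate, stood the yellow cassette in the wide slot and the blue one in the narrow slot, and handed in at about 45 s. The hand-in reports no verdict.

**Stack:** Each layer measured within about 3 mm and 1° of the one below when I checked it after placing.

**Cassettes:** The last wrist-camera fits put both within about 1.5 mm and 1.5° of their slot centres. Contact force came at the expected floor height for each. The gripper was open and clear of everything.

**Vials:** Both were upright and looked unmoved in the last pictures. I judged that by eye and did not measure them again.

**Checks that disagreed:**
- After I placed the rack, one top-camera fit of it was poor (overlap 0.19) because the arm was in the way. I ignored it and used the wrist view (overlap 0.97).
- The later wrist fits of the rack had low overlap (0.58 to 0.74) because the cassettes hid part of it. Their positions still agreed with the earlier fit within about 0.5 mm.

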